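# Swing the magnifier over a wheel and index the wheel to the third stop

## Task

The rim of the wheel on the indexing fixture is to be checked: swing the magnifier (it has an upright handle) round on its stiff arm until the middle of the glass is over the tip of the fixed pointer at the wheel's rim, and let go of it so that it stays there. Then turn the index knob back anticlockwise to its end stop and, counting from there, forward clockwise to the third click, without running on to the fourth. Finish with the fingers still gripping the knob on that stop, so that the wheel cannot creep while its rim is read, and leave the other things on the table where they lie.

Things in the scene. Friction and masses are not known exactly. Their poses are not given: they have to be found in the camera images.
- fixture: indexing fixture, fixed: aluminium plate 186x468 mm, top 20 mm high; knob at its right end, wheel left of it, magnifier's post at its back left. Origin at table height; x to its back, y along it to the left. In mm: knob axis (-5,-135), wheel axis (-5,35), pointer tip (-5,102), post (85,195). Wheel 125 mm across, lying flat, top 95 mm high, its nut 120; belted 1:1 to the knob
- index_knob (a joint): knob angle, rad, growing clockwise seen from above. Clicks 0.393 rad (22.5 deg) apart under a spring plunger: about 0.25 N m to leave a stop, easing to none half way, then it pulls itself into the next stop and rests there. 0 = resting place at the end stop (hard stop at -0.03); clicks 1, 2, 3 forward = 0.393, 0.785, 1.178; other hard stop 2.0. Starts on click 1 or 2
- knob_grip: black bar grip on top of the index knob: 64 mm long, 14 mm wide, 67 to 99 mm above the table; pinch it from above across its width. Origin on the knob's vertical axis, at table height; x along the bar, y across it. It turns with the knob: its yaw = yaw of the fixture minus the knob angle. Under it a boss up to 67 mm and the lobed steel plate, 108 mm across, with a stop lug, up to 61 mm
- lens_arm (a joint): angle of the magnifier's arm about its upright post, rad, growing anticlockwise seen from above; range 0 to 2.5; about 2.11 with the lens over the pointer tip. Stiff (friction 0.35 N m, about 2 N at the handle), it stays where it is left. Starts between 0.4 and 1.0, the lens out to the left of the fixture
- lens_grip: upright black handle at the outer end of the magnifier's arm: round, 15 to 18 mm across, 204 to 250 mm above the table; pinch it from above. Origin on its axis, 226 mm above the table. It swings level about the post, 198 mm from the post axis; the middle of the lens lies on the line between them, 69 mm from the handle
- lens_centre (a point): the middle of the round magnifying glass (96 mm across, in a black ring 114 mm across and 14 mm thick), 200 mm above the table, 129 mm from the post axis
- pointer_tip (a point): the tip of the fixed steel pointer on the fixture, 88 mm above the table, at the left of the wheel's rim
- post_axis (a point): point on the axis of the magnifier's upright post, 200 mm above the table; the arm swings about it
- meter: a yellow and black digital multimeter, 150x78x47 mm, lying behind the middle of the fixture; a bystander. Origin at the centre of its underside.
- driver_blue: a blue screwdriver, 166x29x27 mm, lying beside the knob end of the fixture; a bystander. Origin at the centre of its underside.
- pocket_torch: a small torch, 120x33x33 mm, lying behind the left end of the fixture; a bystander. Origin at the centre of its underside.
- fuse_pack: a small carton, 30x56x26 mm, standing in front of the knob end of the fixture; a bystander. Origin at the centre of its underside.
- adapter_grey: a dark grey mains adapter, 101x44x34 mm, lying in front of the knob; a bystander. Origin at the centre of its underside.

How it is judged:
By the outcome, as a careful person would: the job done as asked, in the order asked, and still so for the second after the job is handed in, while the arm keeps its last pose, push and grip.
It also fails if it takes over 72 s, if anything falls off the work surface, if the arm or the gripper's body presses on something with over 40 N, if the wrist force passes 120 N, or if a joint passes its speed limit or range.

## Robot

A 6-joint arm with a two-finger parallel gripper is mounted at the origin on a cart in front of the work surface, level with it; the furniture and walls round the work are solid. World frame = base frame: x ahead of the robot, y to its left, z up, the work surface at z = 0. Lengths are in m, angles in rad, forces in N, time in s.
With the tool pointing down it reaches from about 0.4 to 0.825 m from the base axis. Payload 7 kg.
Tool frame: the origin (TCP) lies on the centre line of the jaws, within the pads' length; the fingertips stand manip.tip_extent ahead of it and the grasp point (between the pads) lies 2 mm behind it (manip.tip_extent is the distance from the TCP to the fingertips, in m); z points along the fingers, y is the line along which they close (so a half turn about z gives the same grasp; the last joint's range is limited). The gripper opens to 85 mm and grips with 20 to 120 N. Pads are 22 mm wide; open, the fingers measure 114 mm over their backs; the gripper's body (76 mm by 85 mm) begins 54 mm behind the grasp point. The pads swing forward as they close: fully open they stand 13 mm farther back than shut.
Start: joints at [1.5, 0.359, 0.012, 0, -1.224, -0.288], TCP at [0.237, 0.632, 0.248] pointing down, gripper open.
Joint ranges: [-3.07, 3.07], [-1.43, 2.12], [-1.02, 1.25], [-3.03, 1.67], [-3.05, -0], [-3.03, 3.03]. Speed limits (rad/s): [2.39, 2.39, 3.01, 3.14, 3.14, 3.14].

## Interface

Orientations are given as a unit quaternion [x, y, z, w].
In Python, from station import manip gives the robot as it stands. The module is installed in compiled form; this text tells all that it offers.
- The arm moves only by the tool step_arm, never from a script. Its argument "plan" is one flat list of numbers, 5 for each row, row after row: the shift along the tool's x, y, z in units of 50 mm (1.0 is 50 mm), then the turn about the tool's z in units of 5 degrees (1.0 is 5 degrees), then the opening, from 0 (shut) to 1 (fully open). In form: [tx, ty, tz, turn, claw, tx, ty, tz, turn, claw, ...]. A call has 1 to 5 rows; each row is the pose to reach, as a shift and turn from the pose commanded when the call began, along the tool's axes at that moment; what a row does not reach only later rows make up. A row lasts 1/10 s, in which the tool goes at most 50 mm and 8.59 degrees, less where a joint would pass 70% of its speed; a pose out of reach is approached as far as the arm can. A call with a gripper value outside its range is refused whole. The fingers move at their own pace and stop on an object; "force" is the grip in N (left out, the last holds). Time passes only in rows, so rows that repeat a pose let the fingers close. It gives the time, the measured TCP pose, the force, the opening and the grip force at its end, in the units of the state.
- manip.get_state(): the state, without advancing time (a new reading comes with each control period).
- manip.camera(name): name is "scene" or "top"; returns a dict with "frame" (384x512x3 uint8, red, green, blue), "fx", "fy", "cx", "cy" (pixels), "dist_coeffs" ([k1, k2, p1, p2, k3] as OpenCV has them; the pictures are not rectified), "R" (3x3) and "t" (3): a world point X has camera coordinates R X + t. Camera axes: x right, y down, z forward; pixel columns grow to the right and rows downward; lengths in m; the calibration is good to about 2 mm. A picture is of the moment at which its call begins. There is no depth.
- manip.close_job(): hands the job in; it is judged then, once.
Trained networks look in a picture, given as the dict that the camera call returned (one of the last four; its "shot" number tells which), for a name from the list of things; names that differ only in an ending like _2 or _b are one class to them, and where a whole thing is asked for, a point or a joint stands for the part that bears it (a point fixed in the world has none). Each returns a list of dicts, best first, with "p" (0 to 1); they miss things now and then, are a little off and sometimes report something else, mostly with a low value. They report only what shows in the picture. A call takes as long as a camera call.
- manip.spot_in(picture, thing): "location" ([x, y, z] in m, in the coordinates of the camera as it stood for that picture, good to about 4 mm: the middle of the surface that is visible of it).
- manip.trace(picture, thing): "mask" (384x512 bool, what is visible of it).
The state is a dict: "clock": time; "joint_positions": joint angles; "qd": joint speeds; "joint_torque": joint torques, N m; "eef_pos": TCP position; "orientation": TCP orientation; "wrist_force": force on the tool from outside, world axes, zero at the start; "ft_torque": the same for the moment, N m; "gripper_width": finger opening in m; "grasp_force": force on a finger pad.
Only numpy, scipy, OpenCV 4.12 (cv2) and the standard library are available. Lean on these libraries where they do the work, as an engineer would, in place of code of your own. Each camera call takes 0.05 s, during which the arm holds its last target. There are 200 camera calls.

## Working session

There is one attempt and no reset: what is moved stays moved. The work goes in short steps, Python scripts to look and compute and a tool call to move; the robot and the scene stay as the last step left them, time stands still between calls to the robot, and variables do not carry over. Pictures are saved under pics/ and viewed, at most 10 in all, crops included, and the job is handed in when it is done.

Besides the shell and the picture viewer there is one more tool, called after ">>>" as name(argument=value, ...) on one line, values as JSON. step_arm: Moves the arm, as the interface text tells. Its arguments: {"type":"object","properties":{"plan":{"type":"array"},"force":{"type":"number"}},"required":["plan"]}

```bash
mkdir -p pics
cat > h.py <<'E'
import numpy as np, cv2
from station import manip
def world(p,c): return np.array(c["R"]).T@(np.array(p)-np.array(c["t"]))
def proj(X,c):
    K=np.array([[c["fx"],0,c["cx"]],[0,c["fy"],c["cy"]],[0,0,1]])
    r,_=cv2.Rodrigues(np.array(c["R"]))
    return cv2.projectPoints(np.array(X,float).reshape(-1,3),r,np.array(c["t"],float),K,np.array(c["dist_coeffs"],float))[0].reshape(-1,2)
def ray(uv,c,z):
    K=np.array([[c["fx"],0,c["cx"]],[0,c["fy"],c["cy"]],[0,0,1]])
    n=cv2.undistortPoints(np.array(uv,float).reshape(-1,1,2),K,np.array(c["dist_coeffs"],float)).reshape(-1,2)
    R=np.array(c["R"]);o=-R.T@np.array(c["t"]);d=np.c_[n,np.ones(len(n))]@R
    return o+d*((z-o[2])/d[:,2])[:,None]
E
python3 - <<'E'
from h import *
print(manip.tip_extent, manip.get_state())
for n in("scene","top"):
    c=manip.camera(n); cv2.imwrite(f"pics/{n}0.png",cv2.cvtColor(c["frame"],cv2.COLOR_RGB2BGR))
    print(n,np.round(-np.array(c["R"]).T@np.array(c["t"]),3))
    for t in("fixture","knob_grip","lens_grip","lens_centre","pointer_tip","post_axis","meter","driver_blue","adapter_grey","fuse_pack","pocket_torch"):
        print(t,[(round(d["p"],2),np.round(world(d["location"],c),3).tolist(),proj(world(d["location"],c),c)[0].round().tolist()) for d in manip.spot_in(c,t)[:2]])
E
```

```text
0.017 {'clock': 0.0, 'joint_positions': array([ 1.50010770e+00,  3.59371971e-01,  1.10654410e-02, -3.63225416e-04,
       -1.22408310e+00, -2.88099209e-01]), 'qd': array([ 0.00025759,  0.00042208, -0.00212629, -0.0013768 , -0.00155747,
       -0.0012172 ]), 'joint_torque': array([ 3.38984071e-03, -5.83327353e+01,  2.93409652e+01,  6.93583935e+00,
       -6.04922912e-03,  1.06193573e-05]), 'eef_pos': array([0.23687901, 0.63159147, 0.2473738 ]), 'orientation': array([ 9.83940654e-01, -1.78494049e-01, -8.33188934e-05,  8.10474651e-04]), 'wrist_force': array([-0.13018432,  0.50214863,  0.41990892]), 'ft_torque': array([0.04109038, 0.03760593, 0.02364697]), 'grasp_force': 0.0, 'gripper_width': 0.08525668192335646}
scene [-0.101 -0.503  0.732]
fixture [(0.67, [0.61, -0.07, 0.044], [261.0, 231.0])]
knob_grip [(0.74, [0.615, -0.199, 0.092], [305.0, 234.0])]
lens_grip [(0.44, [0.572, 0.288, 0.232], [150.0, 143.0])]
lens_centre [(0.97, [0.626, 0.223, 0.205], [181.0, 150.0])]
pointer_tip [(0.78, [0.61, -0.073, 0.045], [262.0, 231.0])]
post_axis [(0.97, [0.609, -0.071, 0.052], [261.0, 229.0])]
m
[... 458 characters left out ...]
 0.097], [309.0, 187.0])]
lens_grip [(0.67, [0.628, 0.23, 0.202], [160.0, 182.0])]
lens_centre [(0.72, [0.627, 0.227, 0.203], [161.0, 183.0])]
pointer_tip [(0.78, [0.643, -0.018, 0.042], [252.0, 182.0])]
post_axis [(0.9, [0.637, -0.013, 0.042], [250.0, 184.0])]
meter [(0.87, [0.787, -0.047, 0.033], [261.0, 138.0])]
driver_blue [(0.82, [0.603, -0.325, 0.019], [348.0, 195.0]), (0.67, [0.625, -0.19, 0.056], [307.0, 187.0])]
adapter_grey [(0.84, [0.511, -0.185, 0.035], [305.0, 224.0]), (0.29, [0.64, -0.014, 0.047], [251.0, 183.0])]
fuse_pack [(0.67, [0.791, -0.048, 0.032], [261.0, 136.0]), (0.62, [0.519, -0.291, 0.026], [338.0, 221.0])]
pocket_torch [(0.5, [0.755, 0.089, 0.028], [219.0, 148.0])]
```

Run:
```python
import cv2
a=cv2.imread("pics/top0.png")[100:260,110:380]; cv2.imwrite("pics/top0c.png",cv2.resize(a,None,fx=2.95,fy=2.95,interpolation=2))
a=cv2.imread("pics/scene0.png")[90:330,110:400]; cv2.imwrite("pics/scene0c.png",cv2.resize(a,None,fx=2.5,fy=2.5,interpolation=2))
```

```text
(no output)
```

View pics/top0c.png

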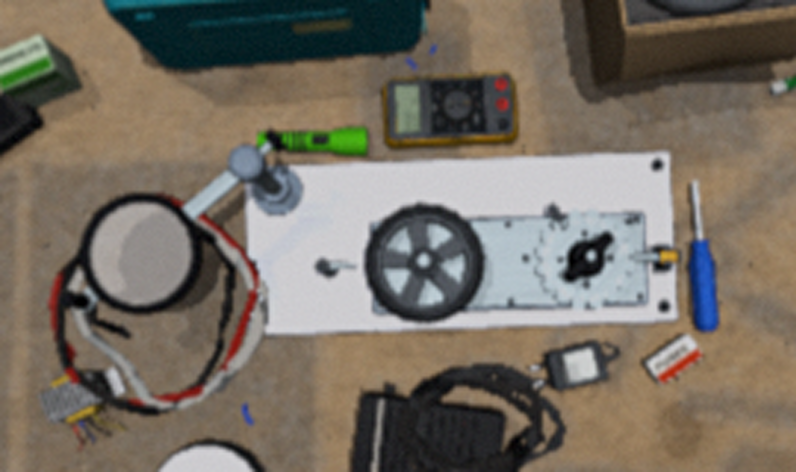

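View pics/scene0c.png

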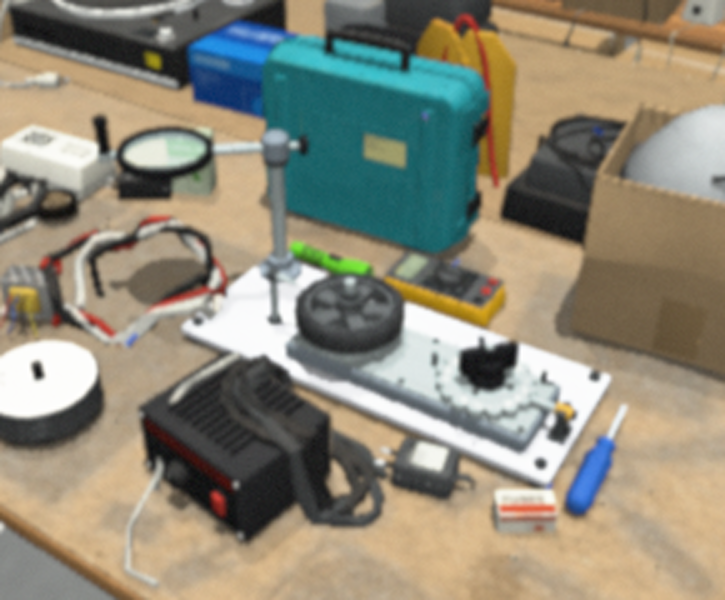

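The top view shows the lens ring near (142,253) in the crop, its handle at (75,298), the wheel nut at (424,260), the knob bar at (590,257) and the post head at (247,160). In the scene view the handle top is at (100,120), the nut at (350,282) and the bar at (488,352). I'll fit the fixture pose, lens angle and knob angle together.

```bash
cat >> h.py <<'E'
def f2w(q,x,y,z):
    c,s=np.cos(q[2]),np.sin(q[2]); return [q[0]+c*x-s*y,q[1]+s*x+c*y,z]
def lens(q,a,r,z):
    b=a+np.arctan2(-93,-90)-2.11; return f2w(q,.085+r*np.cos(b),.195+r*np.sin(b),z)
E
python3 - <<'E'
from h import *
from scipy.optimize import least_squares
t=manip.camera("top"); s=manip.camera("scene")
T=lambda u,v:(np.array([u,v])/2.95+[110,100]); S=lambda u,v:(np.array([u,v])/2.5+[110,90])
def cen(m): return [np.where(m)[1].mean(),np.where(m)[0].mean()]
for c,n in((t,"top"),(s,"scene")):
    for k in("knob_grip","lens_grip","lens_centre"):
        for d in manip.trace(c,k)[:2]:
            m=d["mask"]; print(n,k,round(d["p"],2),m.sum(),np.round(cen(m),1), [np.round(v,1) for v in cv2.minAreaRect(np.argwhere(m)[:,::-1].astype(np.float32))])
obs=[(t,T(424,260),lambda q:f2w(q,-.005,.035,.12)),(t,T(590,257),lambda q:f2w(q,-.005,-.135,.099)),(t,T(354,265),lambda q:f2w(q,-.005,.102,.088)),
(s,S(350,282),lambda q:f2w(q,-.005,.035,.12)),(s,S(488,352),lambda q:f2w(q,-.005,-.135,.095)),
(t,T(142,253),lambda q:lens(q,q[3],.129,.2)),(s,S(165,151),lambda q:lens(q,q[3],.129,.2)),(s,S(100,120),lambda q:lens(q,q[3],.198,.25)),(t,T(74,298),lambda q:lens(q,q[3],.198,.25)),
(s,S(281,270),lambda q:f2w(q,.085,.195,.02))]
r=least_squares(lambda q:np.concatenate([proj(f(q),c)[0]-u for c,u,f in obs]),[.63,-.05,0,.7],loss="soft_l1")
q=r.x;print(q.round(4)); print(np.round([proj(f(q),c)[0]-u for c,u,f in obs],1).tolist())
for nm,X in (("handle",lens(q,q[3],.198,.226)),("handle end",lens(q,2.11,.198,.226)),("tip",f2w(q,-.005,.102,.088)),("post",f2w(q,.085,.195,.2)),("knob",f2w(q,-.005,-.135,.09))): print(nm,np.round(X,4))
for a in(.393,.785):
    print(a,[np.round(proj([[x+sg*.032*np.cos(q[2]-a),y+sg*.032*np.sin(q[2]-a),.099] for sg in(1,-1) for x,y,_ in[f2w(q,-.005,-.135,0)]],t).astype(float)-[110,100],1)*2.95])
E
```

```text
top lens_grip 0.54 62 [134.3 201.2] [array([134.5, 201. ]), array([ 6., 11.]), np.float64(90.0)]
top lens_centre 0.56 1886 [162.2 180.8] [array([165.2, 172.8]), array([42.4, 89.7]), np.float64(33.4)]
top lens_centre 0.38 10028 [248.  181.6] [array([235.4, 179.5]), array([210. ,  68.9]), np.float64(3.5)]
scene knob_grip 0.65 289 [304.8 233.3] [array([305.1, 234. ]), array([14.1, 24.8]), np.float64(83.7)]
scene lens_grip 0.67 1114 [182.5 149.4] [array([189.3, 151.5]), array([86.6, 24.5]), np.float64(4.8)]
[ 0.6242 -0.0594  0.0218  0.4453]
[[-0.2, -0.2], [0.3, 0.1], [1.7, -0.6], [-0.7, -0.6], [-0.3, -0.1], [1.0, -0.2], [0.3, 0.9], [-0.2, -0.8], [-1.2, 0.6], [0.0, 0.4]]
handle [0.573 0.285 0.226]
handle end [ 0.5704 -0.0078  0.226 ]
tip [0.617  0.0425 0.088 ]
post [0.705  0.1375 0.2   ]
knob [ 0.6222 -0.1944  0.09  ]
0.393 [array([[601.8  , 228.035],
       [579.675, 286.445]])]
0.785 [array([[612.125, 234.525],
       [569.055, 279.955]])]
```

>>> step_arm(plan=[0, 0, -1.05, 0, 1, 2, 1, -1.05, 1.5, 1, 3, 1.4, -1.05, 3, 1, 4, 1.9, -1.05, 4.5, 1, 5, 2.4, -1.05, 5.54, 1])

```text
clock: 2.1
eef_pos: [0.3766, 0.4865, 0.3008]
orientation: [0.912, -0.411, 0.0, -0.0]
wrist_force: [1.5, -0.2, -0.1]
gripper_width: 0.0857
grasp_force: 0.0
```

```bash
cat >> h.py <<'E'
Q=[.6242,-.0594,.0218]
def delta(x,y,z,ydeg=None):
    "shift in tool units to world x,y,z and turn to bring the tool's closing line to heading ydeg (mod 180)"
    from scipy.spatial.transform import Rotation as Ro
    s=manip.get_state(); M=Ro.from_quat(s["orientation"]).as_matrix()
    d=M.T@(np.array([x,y,z])-s["eef_pos"])/.05
    yh=np.degrees(np.arctan2(M[1,1],M[0,1])); t=0 if ydeg is None else -((ydeg-yh+90)%180-90)/5
    return np.r_[d,t].round(3),s["eef_pos"].round(4),round(yh,1)
E
python3 -c "
from h import *
print(delta(.573,.285,.30,41.8),manip.get_state()['clock'])"
```

```text
(array([ 5.621, -0.273,  0.016, -0.063]), array([0.3766, 0.4865, 0.3008]), np.float64(-138.5)) 2.1
```

>>> step_arm(plan=[1, 0, 0, 0, 1, 2, -0.1, 0, 0, 1, 3, -0.15, 0, 0, 1, 4, -0.2, 0, 0, 1, 5.62, -0.27, 0, -0.06, 1])

```text
clock: 2.6
eef_pos: [0.5521, 0.3082, 0.3008]
orientation: [0.914, -0.406, 0.0, -0.0]
wrist_force: [-0.2, 1.0, 0.3]
gripper_width: 0.0853
grasp_force: 0.0
```

```bash
python3 -c "
from h import *
print(delta(.573,.285,.30,41.8),manip.get_state()['clock'])"
```

```text
(array([ 0.624, -0.   ,  0.017,  0.052]), array([0.5521, 0.3082, 0.3008]), np.float64(-137.9)) 2.6
```

>>> step_arm(plan=[0.62, 0, 0, 0, 1, 0.62, 0, 0.4, 0, 1, 0.62, 0, 0.8, 0, 1, 0.62, 0, 1.3, 0, 1, 0.62, 0, 1.3, 0, 1])

```text
clock: 3.1
eef_pos: [0.5702, 0.2855, 0.2319]
orientation: [0.914, -0.407, -0.002, 0.003]
wrist_force: [-1.2, 0.4, 0.4]
gripper_width: 0.0856
grasp_force: 0.0
```

Run:
```python
from h import *
print(delta(.573,.285,.234,41.8))
out=[]
for n,(u,v) in(("scene",(155,130)),("top",(140,200))):
    c=manip.camera(n); f=c["frame"][v-50:v+50,max(0,u-60):u+60]; out.append(cv2.resize(f[:,:,::-1],(400,333),interpolation=cv2.INTER_CUBIC))
cv2.imwrite("pics/g1.png",np.hstack(out))
```

```text
(array([ 0.046, -0.035, -0.041,  0.038]), array([0.5702, 0.2855, 0.2319]), np.float64(-138.0))
```

View pics/g1.png

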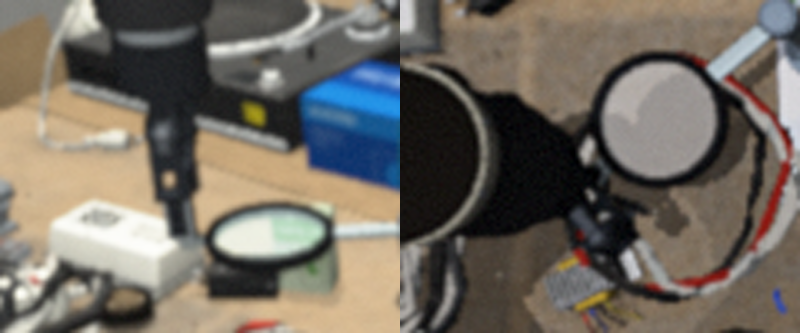

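The scene half shows the fingers down at about (180,220) beside the ring with the handle hidden between them. The top half shows the ring still undisturbed at (660,120). I'll close now.

>>> step_arm(plan=[0, 0, 0, 0, 0, 0, 0, 0, 0, 0, 0, 0, 0, 0, 0, 0, 0, 0, 0, 0, 0, 0, 0, 0, 0], force=40)

```text
clock: 3.7
eef_pos: [0.5721, 0.2872, 0.2363]
orientation: [0.914, -0.406, 0.0, -0.001]
wrist_force: [-0.8, 1.6, 1.0]
gripper_width: 0.0147
grasp_force: 38.9
```

Run:
```python
from h import *
s=manip.get_state(); print(s["gripper_width"],s["grasp_force"],s["wrist_force"],s["eef_pos"])
```

```text
0.014742559262350621 38.943268060684204 [-0.76817623  1.61385306  1.04195052] [0.57208627 0.287233   0.23630559]
```

>>> step_arm(plan=[0.013, 0.316, 0, -0.917, 0, 0.051, 0.631, 0, -1.833, 0, 0.114, 0.941, 0, -2.75, 0, 0.201, 1.246, 0, -3.667, 0, 0.313, 1.542, 0, -4.584, 0])

```text
clock: 4.2
eef_pos: [0.5249, 0.2238, 0.2363]
orientation: [0.977, -0.215, 0.001, -0.001]
wrist_force: [1.8, 0.7, 1.8]
gripper_width: 0.0145
grasp_force: 39.4
```

```bash
cat >> h.py <<'E'
def arc():
    s=manip.get_state(); p=s["eef_pos"]; P=f2w(Q,.085,.195,.2); d=p[:2]-P[:2]
    b=np.arctan2(d[1],d[0])-Q[2]; z=np.arctan2(-93,-90)-2.11
    print("theta",round((b-z)%(2*np.pi),4),"r",np.hypot(*d).round(4),p.round(4),s["wrist_force"].round(1),s["gripper_width"],s["grasp_force"],delta(*p)[2],s["clock"])
E
python3 -c "
from h import *
arc()"
```

```text
theta 0.8387 r 0.1997 [0.5249 0.2238 0.2363] [1.8 0.7 1.8] 0.014504603962256012 39.38504934310913 -114.8 4.2
```

>>> step_arm(plan=[0.013, 0.316, 0, -0.917, 0, 0.051, 0.631, 0, -1.833, 0, 0.114, 0.941, 0, -2.75, 0, 0.201, 1.246, 0, -3.667, 0, 0.313, 1.542, 0, -4.584, 0])

```text
clock: 4.7
eef_pos: [0.5063, 0.147, 0.2363]
orientation: [1.0, -0.017, 0.001, -0.001]
wrist_force: [1.2, 1.9, 1.9]
gripper_width: 0.0149
grasp_force: 39.4
```

>>> step_arm(plan=[0.013, 0.316, 0, -0.917, 0, 0.051, 0.631, 0, -1.833, 0, 0.114, 0.941, 0, -2.75, 0, 0.201, 1.246, 0, -3.667, 0, 0.313, 1.542, 0, -4.584, 0])

```text
clock: 5.2
eef_pos: [0.5192, 0.0691, 0.2363]
orientation: [0.983, 0.182, 0.0, -0.0]
wrist_force: [0.1, 2.3, 2.4]
gripper_width: 0.0146
grasp_force: 39.5
```

```bash
python3 -c "
from h import *
arc()"
```

```text
theta 1.6389 r 0.1979 [0.5192 0.0691 0.2363] [0.1 2.3 2.4] 0.01461624592349417 39.485013484954834 -69.0 5.2
```

Now 0.40 more, then settle and measure the lens against the pointer.

>>> step_arm(plan=[0.013, 0.316, 0, -0.917, 0, 0.051, 0.631, 0, -1.833, 0, 0.114, 0.941, 0, -2.75, 0, 0.201, 1.246, 0, -3.667, 0, 0.313, 1.542, 0, -4.584, 0])

```text
clock: 5.7
eef_pos: [0.5615, 0.0024, 0.2363]
orientation: [0.927, 0.374, 0.0, -0.0]
wrist_force: [-0.7, 2.8, 4.3]
gripper_width: 0.0145
grasp_force: 39.6
```

>>> step_arm(plan=[0, 0, 0, 0, 0, 0, 0, 0, 0, 0])

```text
clock: 5.9
eef_pos: [0.5617, 0.0022, 0.2363]
orientation: [0.928, 0.372, 0.0, 0.0]
wrist_force: [-1.0, -1.6, 5.0]
gripper_width: 0.0149
grasp_force: 39.8
```

Run:
```python
from h import *
arc(); out=[]
for n in("scene","top"):
    c=manip.camera(n); g=proj(f2w(Q,-.005,.102,.2),c)[0].astype(int); a=c["frame"][g[1]-45:g[1]+45,g[0]-55:g[0]+55]; out.append(cv2.resize(a[:,:,::-1],(400,327),interpolation=cv2.INTER_CUBIC))
    print(n,g)
cv2.imwrite("pics/l1.png",np.hstack(out))
```

```text
theta 2.0429 r 0.1969 [0.5617 0.0022 0.2363] [-1.  -1.6  5. ] 0.014906210909910735 39.76379692554474 -46.3 5.9
scene [228 170]
top [228 186]
```

View pics/l1.png

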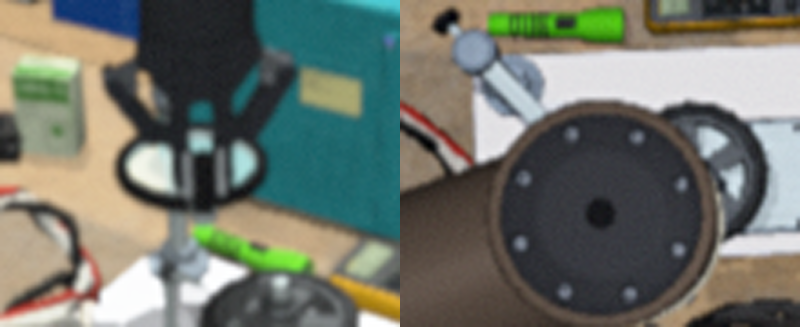

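The left half shows the ring at about (192,168), held by the fingers. In the right half the wrist hides the lens. I'll finish the last 0.07 rad, release, lift off and look again.

>>> step_arm(plan=[0.005, 0.14, 0, -0.4, 0, 0.01, 0.277, 0, -0.8, 0, 0.01, 0.277, 0, -0.8, 0, 0.01, 0.277, 0, -0.8, 0])

```text
clock: 6.4
eef_pos: [0.5712, -0.007, 0.2363]
orientation: [0.915, 0.404, 0.0, 0.0]
wrist_force: [-0.5, -2.4, 5.0]
gripper_width: 0.0146
grasp_force: 39.8
```

>>> step_arm(plan=[0, 0, 0, 0, 0.5, 0, 0, 0, 0, 0.5, 0, 0, 0, 0, 0.5, 0, 0, -0.6, 0, 0.5, 0, 0, -1.4, 0, 0.5])

```text
clock: 6.9
eef_pos: [0.5699, -0.0067, 0.3041]
orientation: [0.915, 0.404, -0.002, -0.001]
wrist_force: [0.7, 1.5, 0.1]
gripper_width: 0.0427
grasp_force: 0.0
```

Run:
```python
from h import *
arc()
print(delta(.58,-.30,.33,None))
```

```text
theta 2.1045 r 0.1975 [ 0.5699 -0.0067  0.3041] [0.7 1.5 0.1] 0.042736982973256094 0.0 -42.3 6.9
(array([-4.206,  4.094, -0.514,  0.   ]), array([ 0.5699, -0.0067,  0.3041]), np.float64(-42.3))
```

>>> step_arm(plan=[-0.4, 0.4, -0.5, 0, 0.5, -1, 1, -0.5, 0, 0.5, -1.6, 1.6, -0.5, 0, 0.5, -2.3, 2.2, -0.5, 0, 0.5, -3, 2.9, -0.5, 0, 0.5])

```text
clock: 7.4
eef_pos: [0.5772, -0.2164, 0.3306]
orientation: [0.914, 0.405, 0.0, -0.0]
wrist_force: [1.8, -0.2, 0.2]
gripper_width: 0.0428
grasp_force: 0.0
```

>>> step_arm(plan=[-0.7, 0.7, 0, 0, 0.6, -1.2, 1.2, 0, 0, 0.6, -1.2, 1.2, 0, 0, 0.6])

```text
clock: 7.7
eef_pos: [0.581, -0.3039, 0.329]
orientation: [0.915, 0.403, -0.001, -0.0]
wrist_force: [0.4, 0.5, -1.1]
gripper_width: 0.0513
grasp_force: 0.0
```

Run:
```python
from h import *
out=[]
for n in("top","scene"):
    c=manip.camera(n); f=c["frame"].copy(); 
    g=proj(f2w(Q,-.005,.102,.2),c)[0]; gi=g.astype(int); a=f[gi[1]-40:gi[1]+40,gi[0]-50:gi[0]+50]; out.append(cv2.resize(a[:,:,::-1],(400,320),interpolation=cv2.INTER_CUBIC))
    print(n,"origin",gi-[50,40],"pred lens",g.round(1),"pred tip",proj(f2w(Q,-.005,.102,.088),c)[0].round(1),"pred handle top",proj(lens(Q,2.11,.198,.25),c)[0].round(1))
    for k in("lens_centre","lens_grip"):
        for d in manip.spot_in(c,k)[:2]: w=world(d["location"],c);print(k,round(d["p"],2),w.round(4),proj(w,c)[0].round(1))
cv2.imwrite("pics/l2.png",np.hstack(out))
```

```text
top origin [178 146] pred lens [228.5 186.3] pred tip [231.8 189.2] pred handle top [246.  202.6]
lens_centre 0.89 [0.6257 0.0514 0.2032] [225.1 183. ]
scene origin [178 130] pred lens [228.5 170.2] pred tip [229.6 204. ] pred handle top [233.2 166.6]
lens_centre 0.68 [0.6195 0.0488 0.2057] [227.1 167.4]
```

View pics/l2.png

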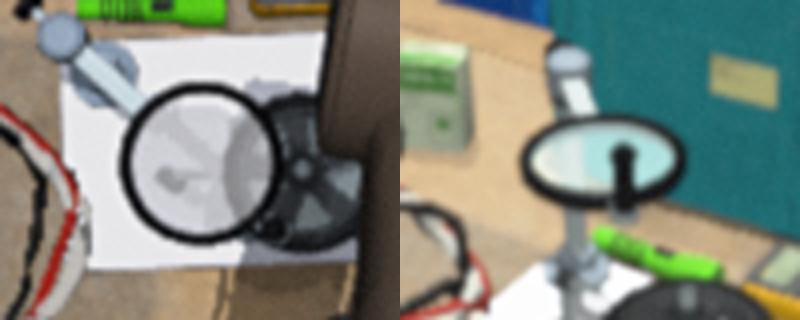

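The ring centre is at (202,162) in the top crop and (203,162) in the scene crop, within 0.5 px of where it should be over the tip. I'll check the tip itself in a contrast-stretched crop, along with the knob bar.

Run:
```python
from h import *
a=cv2.imread("pics/top0.png")
c=manip.camera("top"); b=c["frame"][:,:,::-1]
def cr(f,x,y,w,h,lo,hi): return cv2.resize(np.clip((f[y:y+h,x:x+w].astype(float)-lo)*255/(hi-lo),0,255).astype(np.uint8),(w*10,h*10),interpolation=cv2.INTER_CUBIC)
cv2.imwrite("pics/tip.png",np.hstack([cr(a,212,175,28,28,90,240),cr(b,212,175,28,28,120,230),cr(a,296,174,24,28,0,200)]))
print(proj(f2w(Q,-.005,.102,.088),c)[0],proj(f2w(Q,-.005,-.135,.099),c)[0])
for al in(.393,.785):
    o=np.array(f2w(Q,-.005,-.135,.099));d=np.array([np.cos(Q[2]-al),np.sin(Q[2]-al),0])*.032
    print(al,((proj([o+d,o-d],c)-[296,174])*10).round()+[560,0])
```

```text
[231.75449296 189.21994166] [310.26975044 187.20330933]
0.393 [[740.  33.]
 [665. 231.]]
0.785 [[776.  55.]
 [630. 209.]]
```

View pics/tip.png

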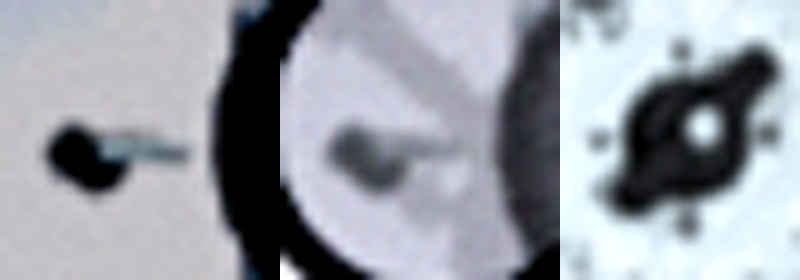

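Tip appears near (230.3,189.9), about 1 px from where the fit puts it. I'll refine using subpixel fits of the ring and wheel.

Run:
```python
from h import *
from scipy.optimize import least_squares
ph=np.linspace(0,2*np.pi,72,endpoint=False)
def edgefit(img,c,z,rad,c0,lo=.8,hi=1.25):
    # fit centre of a horizontal circle: outer edge = strongest dark->bright step along radial rays
    g=cv2.cvtColor(img,cv2.COLOR_BGR2GRAY).astype(np.float32); rr=np.linspace(lo,hi,60)*rad; ctr=np.array(c0,float)
    for it in range(4):
        pts=[]
        for a in ph:
            X=np.c_[ctr[0]+rr*np.cos(a),ctr[1]+rr*np.sin(a),np.full(60,z)]; uv=proj(X,c).astype(np.float32)
            v=cv2.GaussianBlur(cv2.remap(g,uv[:,:1],uv[:,1:],cv2.INTER_LINEAR),(1,5),0).ravel(); d=np.gradient(v); i=d.argmax()
            if d[i]>1.5: pts.append(X[i,:2])
        P=np.array(pts); r=least_squares(lambda q:np.hypot(*(P-q).T)-rad,ctr,loss="soft_l1",f_scale=.002); ctr=r.x
    res=np.hypot(*(P-ctr).T)-rad
    print(ctr.round(4),"n",len(P),"med res mm",np.round(np.median(res)*1e3,1),np.round(np.median(abs(res))*1e3,1)); return ctr
a=cv2.imread("pics/top0.png"); s0=cv2.imread("pics/scene0.png")
t=manip.camera("top"); s=manip.camera("scene")
print("wheel nominal",np.round(f2w(Q,-.005,.035,0),4)); 
edgefit(a,t,.095,.0625,f2w(Q,-.005,.035,0)[:2]); edgefit(s0,s,.095,.0625,f2w(Q,-.005,.035,0)[:2])
L=f2w(Q,-.005,.102,.2)
print("lens now, nominal",np.round(L,4)); edgefit(t["frame"][:,:,::-1].copy(),t,.2,.057,L[:2],.85,1.15); edgefit(s["frame"][:,:,::-1].copy(),s,.2,.057,L[:2],.85,1.15)
q0=lens(Q,.445,.129,.2); print("lens start",np.round(q0,4)); edgefit(a,t,.2,.057,q0[:2],.85,1.15); edgefit(s0,s,.2,.057,q0[:2],.85,1.15)
print("tip from top pixel",ray([[230.3,189.9],[230.8,189.7]],t,.088).round(4), "nom",np.round(f2w(Q,-.005,.102,0),4))
x,y=proj(f2w(Q,-.005,.102,.088),s)[0]; print("scene tip pred",x,y)
cr=s0[180:230,205:265]; cv2.imwrite("pics/stip.png",cv2.resize(cr,(600,500),interpolation=cv2.INTER_CUBIC))
```

```text
wheel nominal [ 0.6184 -0.0245  0.    ]
[ 0.6181 -0.0233] n 72 med res mm -1.3 1.4
[ 0.604  -0.0354] n 71 med res mm 3.7 3.7
lens now, nominal [0.617  0.0425 0.2   ]
[0.6165 0.0437] n 71 med res mm -0.6 0.9
[0.6146 0.0411] n 55 med res mm 1.0 1.6
lens start [0.619  0.2336 0.2   ]
[0.6194 0.2379] n 71 med res mm 0.8 1.1
[0.6258 0.2425] n 65 med res mm 2.8 2.8
tip from top pixel [[0.6149 0.0469 0.088 ]
 [0.6155 0.0454 0.088 ]] nom [0.617  0.0425 0.    ]
scene tip pred 229.5542870316546 204.00416696528734
```

View pics/stip.png

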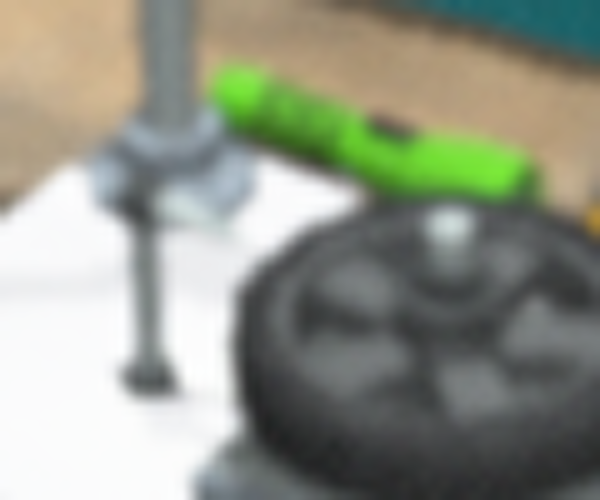

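The wheel edge fit puts the tip at (0.6166,0.0437) and the lens centre is at (0.6165,0.0437), so the lens is on target. The bar ends match click 2. On to the knob.

Run:
```python
from h import *
s=manip.get_state(); print(s["joint_positions"].round(3),s["clock"])
print(delta(.622,-.1935,.20,46.3),delta(.622,-.1935,.20,46.3-.001))
```

```text
[-0.177  0.287  0.095 -0.    -1.378  2.582] 8.15
(array([  2.104,  -0.825,   2.619, -17.699]), array([ 0.5818, -0.2991,  0.3309]), np.float64(-42.2)) (array([  2.104,  -0.825,   2.619, -17.699]), array([ 0.5818, -0.2991,  0.3309]), np.float64(-42.2))
```

>>> step_arm(plan=[0.4, -0.2, 0, 1.6, 0.6, 0.9, -0.4, 0, 3.2, 0.6, 1.4, -0.6, 0, 4.8, 0.6, 2, -0.8, 0, 6.4, 0.6, 2.1, -0.82, 0, 8, 0.6])

```text
clock: 8.65
eef_pos: [0.6229, -0.1916, 0.3307]
orientation: [0.998, 0.066, 0.0, -0.0]
wrist_force: [0.2, -0.4, -0.4]
gripper_width: 0.0513
grasp_force: 0.0
```

>>> step_arm(plan=[0, 0, 0.3, 1.6, 0.6, 0, 0, 0.9, 3.2, 0.6, 0, 0, 1.6, 4.8, 0.6, 0, 0, 2.3, 6.4, 0.6, 0, 0, 2.6, 8, 0.6])

```text
clock: 9.15
eef_pos: [0.6203, -0.1938, 0.197]
orientation: [0.96, -0.281, -0.002, 0.0]
wrist_force: [-0.2, 0.5, -0.4]
gripper_width: 0.0517
grasp_force: 0.0
```

>>> step_arm(plan=[0, 0, 0, 1.6, 0.6, 0, 0, 0, 2.3, 0.6, 0, 0, 0, 2.3, 0.6])

```text
clock: 9.45
eef_pos: [0.622, -0.1943, 0.2006]
orientation: [0.928, -0.373, 0.0, 0.0]
wrist_force: [-0.5, 0.3, 0.5]
gripper_width: 0.0512
grasp_force: 0.0
```

Run:
```python
from h import *
print(manip.get_state()["joint_positions"].round(3))
print(delta(.622,-.1935,.091,46.3))
```

```text
[-0.004  0.352 -0.109  0.    -1.109  0.811]
(array([-0.011, -0.011,  2.192, -0.015]), array([ 0.622 , -0.1943,  0.2006]), np.float64(-133.8))
```

>>> step_arm(plan=[0, 0, 0.6, 0, 0.6, 0, 0, 1.2, 0, 0.6, 0, 0, 1.7, 0, 0.6, 0, 0, 2.19, 0, 0.6, 0, 0, 2.19, 0, 0.6])

```text
clock: 9.95
eef_pos: [0.6197, -0.1942, 0.0878]
orientation: [0.928, -0.372, -0.003, 0.001]
wrist_force: [-0.9, -1.1, 0.2]
gripper_width: 0.051
grasp_force: 0.0
```

>>> step_arm(plan=[0, 0, 0, 0, 0, 0, 0, 0, 0, 0, 0, 0, 0, 0, 0, 0, 0, 0, 0, 0], force=80)

```text
clock: 10.35
eef_pos: [0.6251, -0.1929, 0.0934]
orientation: [0.928, -0.372, 0.003, -0.002]
wrist_force: [4.7, 10.2, 1.1]
gripper_width: 0.0125
grasp_force: 78.8
```

```bash
cat >> h.py <<'E'
def kn():
    s=manip.get_state(); p=s["eef_pos"]; yh=delta(*p)[2]
    print("yh",yh,"knob est",round(float(np.radians((46.3-yh+90)%180-90)+.785),3),p.round(4),"F",s["wrist_force"].round(1),"M",s["ft_torque"].round(2),s["gripper_width"].round(4),s["grasp_force"],s["clock"])
E
python3 -c "
from h import *
kn()"
```

```text
Traceback (most recent call last):
  File "h.py", line 31, in kn
    print("yh",yh,"knob est",round(float(np.radians((46.3-yh+90)%180-90)+.785),3),p.round(4),"F",s["wrist_force"].round(1),"M",s["ft_torque"].round(2),s["gripper_width"].round(4),s["grasp_force"],s["clock"])
                                                                                                                                                       ^^^^^^^^^^^^^^^^^^^^^^^^
AttributeError: 'float' object has no attribute 'round'
```

>>> step_arm(plan=[0, 0, 0, 0, 0, 0, 0, 0, 0, 0])

```text
clock: 10.55
eef_pos: [0.6251, -0.1929, 0.0934]
orientation: [0.928, -0.372, 0.003, -0.002]
wrist_force: [5.9, 9.9, -0.1]
gripper_width: 0.0123
grasp_force: 78.8
```

```bash
sed -i 's/s\["gripper_width"\].round(4)/round(s["gripper_width"],4)/' h.py; python3 -c "
from h import *
kn()"
```

```text
yh -133.7 knob est 0.785 [ 0.6251 -0.1929  0.0934] F [ 5.9  9.9 -0.1] M [ 3.29 -1.4   0.23] 0.0123 78.77459764480591 10.55
```

>>> step_arm(plan=[0, -0.06, 0, 0, 0, 0, -0.06, 0, -1, 0, 0, -0.06, 0, -2, 0, 0, -0.06, 0, -3, 0, 0, -0.06, 0, -4.5, 0])

```text
clock: 11.05
eef_pos: [0.625, -0.1929, 0.0933]
orientation: [0.983, -0.182, 0.002, 0.0]
wrist_force: [-0.8, -0.0, 4.5]
gripper_width: 0.0126
grasp_force: 79.6
```

```bash
python3 -c "
from h import *
kn()"
```

```text
yh -111.0 knob est 0.389 [ 0.625  -0.1929  0.0933] F [-0.8 -0.   4.5] M [-0.04  0.35  0.06] 0.0126 79.58299398422241 11.05
```

>>> step_arm(plan=[0, 0, 0, -1, 0, 0, 0, 0, -2, 0, 0, 0, 0, -3, 0, 0, 0, 0, -4, 0, 0, 0, 0, -4.6, 0])

```text
clock: 11.55
eef_pos: [0.625, -0.1932, 0.0933]
orientation: [1.0, 0.017, 0.001, 0.001]
wrist_force: [-2.2, -1.6, 5.0]
gripper_width: 0.0125
grasp_force: 79.5
```

```bash
python3 -c "
from h import *
kn()"
```

```text
yh -88.0 knob est -0.013 [ 0.625  -0.1932  0.0933] F [-2.2 -1.6  5. ] M [-0.47  0.42 -0.05] 0.0125 79.54149127006531 11.55
```

>>> step_arm(plan=[0, 0, 0, -0.4, 0, 0, 0, 0, -0.4, 0])

```text
clock: 11.75
eef_pos: [0.625, -0.1932, 0.0933]
orientation: [0.999, 0.033, 0.002, 0.0]
wrist_force: [-0.6, -0.7, 6.2]
gripper_width: 0.0127
grasp_force: 79.8
```

```bash
python3 -c "
from h import *
kn()"
```

```text
yh -86.2 knob est -0.044 [ 0.625  -0.1932  0.0933] F [-0.6 -0.7  6.2] M [-0.32  0.37 -0.17] 0.0127 79.79952692985535 11.75
```

>>> step_arm(plan=[0, 0, 0, -0.4, 0, 0, 0, 0, -0.4, 0, 0, 0, 0, -0.4, 0])

```text
clock: 12.05
eef_pos: [0.6249, -0.1932, 0.0933]
orientation: [0.999, 0.049, 0.002, 0.0]
wrist_force: [-0.7, -1.0, 6.6]
gripper_width: 0.0123
grasp_force: 83.1
```

```bash
python3 -c "
from h import *
kn()"
```

```text
yh -84.4 knob est -0.075 [ 0.6249 -0.1932  0.0933] F [-0.7 -1.   6.6] M [-0.29  0.33 -1.42] 0.0123 83.1271755695343 12.05
```

Moment jumped to −1.42 N m: the end stop. Now forward to click 3.

>>> step_arm(plan=[0, 0, 0, 1, 0, 0, 0, 0, 2, 0, 0, 0, 0, 3, 0, 0, 0, 0, 4, 0, 0, 0, 0, 5, 0])

```text
clock: 12.55
eef_pos: [0.625, -0.193, 0.0933]
orientation: [0.986, -0.169, 0.002, 0.0]
wrist_force: [-1.8, 1.7, 7.1]
gripper_width: 0.0123
grasp_force: 80.0
```

>>> step_arm(plan=[0, 0, 0, 1, 0, 0, 0, 0, 2, 0, 0, 0, 0, 3, 0, 0, 0, 0, 4, 0, 0, 0, 0, 4.6, 0])

```text
clock: 13.05
eef_pos: [0.6251, -0.1928, 0.0933]
orientation: [0.932, -0.362, 0.002, -0.0]
wrist_force: [-1.2, 2.0, 6.0]
gripper_width: 0.0121
grasp_force: 79.9
```

```bash
python3 -c "
from h import *
kn()"
```

```text
yh -132.5 knob est 0.764 [ 0.6251 -0.1928  0.0933] F [-1.2  2.   6. ] M [ 0.39  0.41 -0.05] 0.0121 79.9193823337555 13.05
```

>>> step_arm(plan=[0, 0, 0, 1, 0, 0, 0, 0, 2, 0, 0, 0, 0, 3, 0, 0, 0, 0, 4, 0, 0, 0, 0, 4.6, 0])

```text
clock: 13.55
eef_pos: [0.6253, -0.1925, 0.0933]
orientation: [0.841, -0.541, 0.002, -0.001]
wrist_force: [0.3, 2.8, 7.5]
gripper_width: 0.0125
grasp_force: 79.9
```

>>> step_arm(plan=[0, 0, 0, 0, 0, 0, 0, 0, 0, 0, 0, 0, 0, 0, 0])

```text
clock: 13.85
eef_pos: [0.6253, -0.1926, 0.0933]
orientation: [0.842, -0.539, 0.002, -0.001]
wrist_force: [0.3, 2.2, 6.3]
gripper_width: 0.0122
grasp_force: 79.8
```

Run:
```python
from h import *
kn(); c=manip.camera("top"); s=manip.camera("scene")
a=c["frame"][140:220,170:350]; b=s["frame"][130:290,180:360]
cv2.imwrite("pics/end.png",np.hstack([cv2.resize(b[:,:,::-1],(400,356),interpolation=2),cv2.resize(a[:,:,::-1],(400,356),interpolation=2)]))
for k in("meter","adapter_grey","driver_blue","fuse_pack","pocket_torch"): print(k,[(round(d["p"],2),world(d["location"],s).round(3)) for d in manip.spot_in(s,k)[:1]])
```

```text
yh -155.3 knob est 1.162 [ 0.6253 -0.1926  0.0933] F [0.3 2.2 6.3] M [ 0.71  0.2  -0.17] 0.0122 79.83225703239441 13.85
meter [(0.65, array([ 0.769, -0.049,  0.035]))]
adapter_grey [(0.77, array([ 0.503, -0.191,  0.033]))]
driver_blue [(0.87, array([ 0.594, -0.329,  0.025]))]
fuse_pack [(0.58, array([ 0.513, -0.292,  0.025]))]
pocket_torch [(0.46, array([0.752, 0.101, 0.026]))]
```

View pics/end.png

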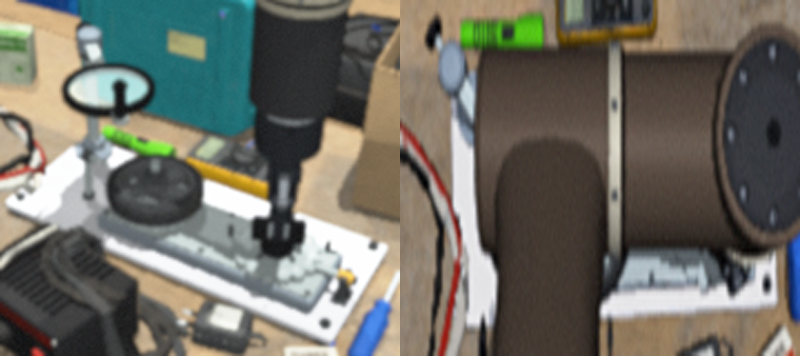

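>>> step_arm(plan=[0, 0, 0, 0.2, 0, 0, 0, 0, 0.2, 0, 0, 0, 0, 0.2, 0])

```text
clock: 14.5
eef_pos: [0.6254, -0.1926, 0.0933]
orientation: [0.838, -0.546, 0.002, -0.001]
wrist_force: [0.6, 2.5, 6.0]
gripper_width: 0.0123
grasp_force: 79.8
```

```bash
python3 -c "
from h import *
kn()"
```

```text
yh -156.2 knob est 1.178 [ 0.6254 -0.1926  0.0933] F [0.6 2.5 6. ] M [0.65 0.2  0.27] 0.0123 79.84251022338867 14.5
```

>>> step_arm(plan=[0, 0, 0, -0.1, 0, 0, 0, 0, -0.1, 0, 0, 0, 0, -0.1, 0])

```text
clock: 14.8
eef_pos: [0.6253, -0.1926, 0.0933]
orientation: [0.84, -0.543, 0.002, -0.001]
wrist_force: [0.4, 1.9, 6.7]
gripper_width: 0.0124
grasp_force: 79.8
```

```bash
python3 -c "
from h import *
kn(); print(manip.close_job())"
```

```text
yh -155.7 knob est 1.169 [ 0.6253 -0.1926  0.0933] F [0.4 1.9 6.7] M [0.65 0.17 0.08] 0.0124 79.81130719184875 14.8
the job is handed in; nothing more can be done
None
```

The magnifier was left with its glass over the pointer tip (within about 3 mm by the camera), and the knob went back to its end stop, then forward to the third click. I handed the job in at 14.8 s with the fingers still gripping the knob; no verdict was returned.

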